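# Clear the wood chips off the work turntable

### The job

Turn the work turntable by its dowel until the open end of its batten U faces the middle of the chip tray, then use the wooden scraper block, held low between the battens, to sweep all five chips out over the edge into the tray. Do not touch the chips with the gripper or disturb the can, the offcut or the mug; finally put the block back on the bench, clear of turntable and tray, with the opening still facing the tray.

Things in the scene. Friction and masses are not known exactly. Their poses are not given: they have to be found in the camera images.
- hub (a point): centre of the turntable, on the top face of its disc, 70 mm above the bench: a round plywood disc, radius 130 mm, that turns a full round either way about the vertical axis here, a little stiff (2 to 3 N pushed at the dowel), and stays where it is left. x points towards the open end of the batten U, z up; turns with the disc
- back (a point): middle of the inner face of the U's back batten, at the height of the disc's top, 105 mm from the hub, opposite the opening. Three wooden battens, 12 mm thick and 18 mm high, form the U on the disc: a straight channel 136 mm wide inside, closed here at the back, open at the disc's edge; turns with the disc
- opening (a point): middle of the open end of the U, on the disc's edge, 130 mm from the hub at the height of the disc's top; turns with the disc
- dowel (a point): middle of the upright turning handle, a wooden dowel 18 mm thick that stands 55 mm above the disc's top (top 125 mm above the bench; this point 105 mm), 108 mm from the hub on the outside of a side batten (a quarter turn clockwise from the opening, seen from above); turns with the disc
- mouth (a point): fixed point 130 mm from the hub at the height of the disc's top, above the tray's inner part and on the tray's centre line: the opening must be brought here. A fixed steel pointer stands diametrically opposite, at the disc's edge, 75 mm high; a dark line on the disc behind the back batten then meets it.
- tray: open steel chip tray, fixed beside the turntable and partly under the disc's edge: 140 mm (its x, away from the hub) x 200 mm (its y) and 45 mm high, wall 5 mm; origin at the centre of its underside, on the bench, 175 mm from the hub
- scraper_c (a point): centre (42.5 mm up) of the wooden scraper block, which stands upright on the bench, 85 mm high: blade 24 mm thick (its x) x 116 mm long (its y) x 49 mm high, with a narrower grip on top, 28 mm thick (x) x 66 mm long (y), from 49 to 85 mm above the blade's lower edge. Loose, 0.13 to 0.25 kg.
- chip0_c (a point): wood chip on the disc between the battens: a 32 x 20 mm block, 14 mm high; about 12 g; point 7 mm above its underside, in its middle
- chip1_c (a point): wood chip on the disc between the battens: a 28 x 22 mm block, 14 mm high; about 12 g; point 7 mm above its underside, in its middle
- chip2_c (a point): wood chip on the disc between the battens: a 24 mm square block, 12 mm high; about 12 g; point 7 mm above its underside, in its middle
- chip3_c (a point): wood chip on the disc between the battens: a three-cornered chip, 29 mm a side, 14 mm high; about 12 g; point 7 mm above its underside, in its middle
- chip4_c (a point): wood chip on the disc between the battens: a 34 x 16 mm block, 15 mm high; about 12 g; point 7 mm above its underside, in its middle
- can: bystander, to be left alone: filler can, 70 mm across, 100 mm high; origin under its middle
- offcut: bystander, to be left alone: plain wood offcut 50 x 100 x 45 mm high, no grip on top (not the scraper); origin under its middle
- mug: bystander, to be left alone: mug, 80 mm across, 90 mm high; origin under its middle
Mind the look-alikes: they are no part of the job. Leave any red look-alike of the part that bears chip2_c alone.

How it is judged:
By the outcome, as a careful person would: the job done as asked, in the order asked, and still so for the second after the job is handed in, with the robot touching nothing.
It also fails if it takes over 72 s, if anything falls off the work surface, if the arm or the gripper's body presses on something with over 40 N, if the wrist force passes 120 N, or if a joint passes its speed limit or range.

### The arm

A 6-joint arm with a two-finger parallel gripper is mounted at the origin on the work surface. World frame = base frame: x ahead of the robot, y to its left, z up, the work surface at z = 0. Lengths are in m, angles in rad, forces in N, time in s.
With the tool pointing down it reaches from about 0.375 to 0.925 m from the base axis. Payload 5.7 kg.
Tool frame: the origin (TCP) lies midway between the tips of the shut fingers; the grasp point (between the pads) lies 19 mm behind it; z points along the fingers, y is the direction in which the jaws open and shut (so a half turn about z gives the same grasp; the last joint's range is limited). The gripper opens to 85 mm and grips with 20 to 120 N. Pads are 22 mm wide; open, the fingers measure 114 mm over their backs; the gripper's body (76 mm by 85 mm) begins 54 mm behind the grasp point. The pads swing forward as they close: fully open they stand 13 mm farther back than shut.
Start: joints at [-1.274, 0.359, 1.51, -0, 1.272, -0.115], TCP at [0.24, -0.55, 0.231] pointing down, gripper open.
Joint ranges: [-2.97, 2.97], [-1.01, 2.36], [0.21, 2.38], [-0.96, 4.11], [0.2, 2.71], [-2.98, 2.98]. Speed limits (rad/s): [2.39, 2.39, 3.14, 3.14, 3.14, 3.14].

### API

Orientations are given as a unit quaternion [w, x, y, z].
In Python, from station import arm gives the robot as it stands.
- The arm moves only by the shell command python3 -m pendant 'ROWS' [FORCE]. ROWS is JSON, a list of rows, each a list of 3 entries, a list of its own where there are three numbers: the shift along the world's x, y, z in m, then the turn about the world's z in units of 5 degrees (1.0 is 5 degrees), then the closure, from 0 (fully open) to 1 (shut). A call has 1 to 8 rows; each row is the pose to reach, as a shift and turn from the pose commanded when the call began; what a row does not reach only later rows make up. A row lasts 1/8 s, in which the tool goes at most 62.5 mm and 10.7 degrees, less where a joint would pass 70% of its speed; a pose out of reach is approached as far as the arm can. A call with a gripper value outside its range is refused whole. The fingers move at their own pace and stop on an object; FORCE is the grip in N (left out, the last holds). Time passes only in rows, so rows that repeat a pose let the fingers close. It gives the time, the measured TCP pose, the force and the opening at its end, in the units of the state.
- arm.sense(): the state, without advancing time (a new reading comes with each control period).
- arm.read_camera(name): name is "scene" or "top" or "wrist"; returns a dict with "img" (400x640x3 uint8, red, green, blue), "intrinsics" (3x3 intrinsics, pixels), "k1" (the pictures are not rectified: a ray, as slopes to the right and down, at radius r is drawn at 1 + k1 r^2 times it, then the intrinsics apply), "position" and "attitude" of the camera in the world. Camera axes: x right, y up, looking along -z (the intrinsics and any distortion apply to the point x, -y, -z); pixel columns grow to the right and rows downward; lengths in m; the calibration is good to about 2 mm. A picture is of the moment at which its call begins. There is no depth.
- arm.finish_job(): hands the job in, once; it reports no verdict.
Trained networks look in the newest picture that a camera, given by its name, has taken for a name from the list of things; names that differ only in an ending like _2 or _b are one class to them, and where a whole thing is asked for, a point or a joint stands for the part that bears it (a point fixed in the world has none). Each returns a list of dicts, best first, with "conf" (0 to 1); they miss things now and then, are a little off and sometimes report something else, mostly with a low value. They report only what shows in the picture. A call takes as long as a camera call. They do not tell look-alikes from the thing itself.
- arm.cut_out(camera, label): "mask" (400x640 bool, what is visible of it) and "position" ([column, row] in pixels, amid what is visible of it).
- arm.place_of(camera, label): "position" ([column, row] in pixels: a listed point, or the origin of a listed thing).
The state is a dict: "clock": time; "qpos": joint angles; "dq": joint speeds; "joint_efforts": joint torques, N m; "tool_pos": TCP position; "tcp_rot": TCP orientation; "contact_force": force on the tool from outside, world axes, zero at the start; "ft_torque": the same for the moment, N m; "finger_gap": finger opening in m.
Only numpy, scipy, OpenCV 4.12 (cv2) and the standard library are available. Lean on these libraries where they do the work, as an engineer would, in place of code of your own. Each camera call takes 0.05 s, during which the arm holds its last target. There are 200 camera calls.

## Working session

There is one attempt and no reset: what is moved stays moved. The work goes in short steps, Python scripts to look and compute and a shell command to move; the robot and the scene stay as the last step left them, time stands still between calls to the robot, and variables do not carry over. Pictures are saved under pics/ and viewed, about 8 in all and at most 12, crops included, and the job is handed in when it is done.

```bash
ls; mkdir -p pics; cat > h.py <<'E'
import numpy as np, cv2
from station import arm
from scipy.spatial.transform import Rotation as R
def cam(n):
    c=arm.read_camera(n); return c
def att(c):
    a=np.array(c["attitude"]); 
    return a if a.shape==(3,3) else R.from_quat(a,scalar_first=True).as_matrix()
def ray(c,p):
    K=np.array(c["intrinsics"]); d=np.array([(p[0]-K[0,2])/K[0,0],(p[1]-K[1,2])/K[1,1]]); u=d.copy()
    for _ in range(20): u=d/(1+c["k1"]*(u@u))
    return att(c)@np.array([u[0],-u[1],-1.])
def at_z(c,p,z):
    r=ray(c,p); o=np.array(c["position"]); return o+r*(z-o[2])/r[2]
def proj(c,P):
    v=att(c).T@(np.array(P)-np.array(c["position"])); u=np.array([v[0],-v[1]])/-v[2]
    u=u*(1+c["k1"]*(u@u)); K=np.array(c["intrinsics"]); return np.array([K[0,0]*u[0]+K[0,2],K[1,1]*u[1]+K[1,2]])
def save(c,n,crop=None,s=1):
    im=c["img"][:,:,::-1]
    if crop: im=im[crop[1]:crop[3],crop[0]:crop[2]]
    cv2.imwrite("pics/"+n,cv2.resize(im,None,fx=s,fy=s,interpolation=cv2.INTER_CUBIC))
Z=dict(hub=.07,back=.07,opening=.07,dowel=.105,mouth=.07,tray=0,scraper_c=.0425,can=0,offcut=0,mug=0,**{f"chip{i}_c":.077 for i in range(5)})
E
cat > look.py <<'E'
from h import *
import sys
np.set_printoptions(precision=4,suppress=True)
for n in sys.argv[1].split(','):
    c=cam(n); save(c,f"{sys.argv[2]}_{n}.png"); print(n,c["position"])
    for l in (sys.argv[3].split(',') if len(sys.argv)>3 else Z):
        for d in arm.place_of(n,l)[:2]: print(l,round(d["conf"],2),np.round(d["position"],1),at_z(c,d["position"],Z[l])[:2])
E
python3 look.py top,scene a; python3 -c "
from h import *
print(arm.sense())"
```

```text
pics
top [ 0.3682 -0.0425  1.3404]
hub 0.89 [293.1 177.6] [0.5387 0.0435]
hub 0.58 [201.3 215.5] [0.4279 0.3193]
back 0.66 [324.6 195.4] [ 0.4844 -0.0499]
opening 0.9 [259.4 151.7] [0.6185 0.1448]
opening 0.34 [295.8 218.7] [0.416  0.0361]
dowel 0.68 [315.4 145.6] [ 0.6275 -0.0244]
mouth 0.74 [293.6 219.4] [0.414  0.0426]
mouth 0.22 [324.9 194.1] [ 0.4882 -0.0508]
tray 0.84 [295.9 234.4] [0.3697 0.0404]
tray 0.31 [315.  143.8] [ 0.6554 -0.0216]
scraper_c 0.63 [439.1 188.8] [ 0.5037 -0.3999]
can 0.67 [205.  174.8] [0.5605 0.329 ]
can 0.61 [299.5 189.2] [0.5111 0.0283]
offcut 0.7 [204.3 219.9] [0.4172 0.3295]
offcut 0.29 [297.8 188.7] [0.5128 0.0336]
mug 0.86 [234.4 264.6] [0.277  0.2332]
mug 0.48 [297.1 185.9] [0.5216 0.0358]
chip0_c 0.58 [299.1 186.4] [0.5113 0.0254]
chip0_c 0.57 [204.  217.9] [0.4204 0.3091]
chip1_c 0.64 [308.2 178.5] [ 0.5345 -0.0018]
chip2_c 0.59 [336.2 139.3] [ 0.6518 -0.0863]
chip2_c 0.56 [296.5 164.1] [0.5781 0.0328]
chip3_c 0.73 [322.4 194.3] [ 0.4871 -0.0434]
chip4_c 0.55 [281.8 181. ] [0.528  0.0767]
scene [1.0757 0.2287 0.7128]
hub 0.93 [331.8 230.1] [0.556
[... 862 characters left out ...]
': 1.6, 'qpos': array([-1.27407664e+00,  3.58794738e-01,  1.51041315e+00, -2.04668296e-06,
        1.27247807e+00, -1.15082310e-01]), 'dq': array([ 1.03968367e-03,  4.84245590e-06,  5.84569779e-04,  5.74516877e-04,
       -7.03197256e-04,  8.88161321e-04]), 'joint_efforts': array([ 1.38355841e-03, -5.27573097e+01, -2.79041022e+01, -2.54755696e-04,
        1.65403741e-03, -6.25498160e-06]), 'tool_pos': array([ 0.24014989, -0.54981052,  0.2312649 ]), 'tcp_rot': array([-4.63697636e-05,  9.78877111e-01,  2.04449502e-01, -5.20503386e-06]), 'contact_force': array([-0.01413409,  0.05235941,  0.70345623]), 'ft_torque': array([-0.06582151,  0.02293914,  0.04321792]), 'finger_gap': 0.0858167462207545}
```

View pictures.

```bash
python3 -c "
import cv2,numpy as np
a=cv2.imread('pics/a_top.png')[100:290,170:470]; b=cv2.imread('pics/a_scene.png')[130:320,150:500]
a=cv2.resize(a,None,fx=2,fy=2,interpolation=2);b=cv2.resize(b,None,fx=2,fy=2,interpolation=2)
w=700
o=np.zeros((760,700,3),np.uint8);o[:380,:600]=a;o[380:,:700]=b
cv2.imwrite('pics/a1.png',cv2.resize(o,None,fx=.78,fy=.78,interpolation=3))
cv2.imwrite('pics/a2.png',cv2.resize(cv2.imread('pics/a_top.png')[120:260,230:370],None,fx=4,fy=4,interpolation=2))
"
```

```text
(no output)
```

View pics/a1.png

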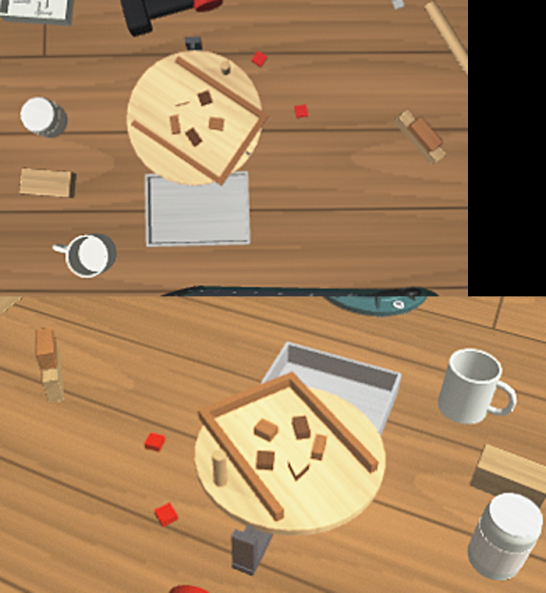

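View pics/a2.png

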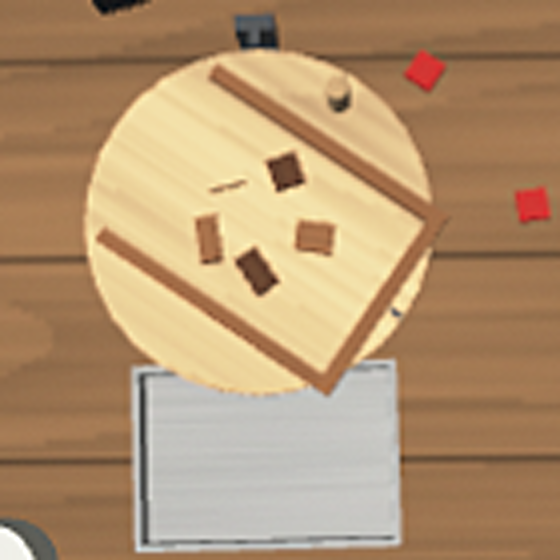

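The pictures show the turntable (top camera, about 293,178) with its U opening up-left. The tray is on its robot side (296,234), the dowel at (315,144), the scraper at right (439,189), two red decoys on the bench, and a pale triangular chip on the disc.

```bash
cat > fit.py <<'E'
from h import *
from scipy.optimize import least_squares
np.set_printoptions(precision=4,suppress=True)
def measure(cams=("top","scene"),verbose=True):
    """fit hub xy, theta (opening dir), phi (mouth dir) to keypoints, both cameras"""
    obs=[]
    for n in cams:
        c=cam(n)
        for l in ("hub","back","opening","dowel","mouth","tray"):
            for d in arm.place_of(n,l)[:1]:
                if d["conf"]>.4: obs.append((n,c,l,d["position"],d["conf"]))
    def model(p):
        h=np.array([p[0],p[1],0]);u=np.array([np.cos(p[2]),np.sin(p[2]),0]);v=np.array([u[1],-u[0],0]);m=np.array([np.cos(p[3]),np.sin(p[3]),0])
        z=lambda l:np.array([0,0,Z[l]])
        return dict(hub=h+z("hub"),back=h-.105*u+z("back"),opening=h+.13*u+z("opening"),dowel=h+.108*v+z("dowel"),mouth=h+.13*m+z("mouth"),tray=h+.175*m)
    def res(p):
        M=model(p); return np.concatenate([(proj(c,M[l])-q)*w for n,c,l,q,w in obs])
    best=min((least_squares(res,[.545,.042,t,np.pi],loss="soft_l1",f_scale=1.5) for t in np.arange(0,6.3,.7)),key=lambda s:s.cost)
    p=best.x
    if verbose:
        print("hub",p[:2],"theta",np.degrees(p[2])%360,"phi",np.degrees(p[3])%360)
        M=model(p)
        print({(n,l):np.round(proj(c,M[l])-q,1).tolist() for n,c,l,q,w in obs}); print("dowel",M["dowel"])
    return p
if __name__=="__main__": measure()
E
python3 - <<'E'
from h import *
import fit
fit.measure()
from scipy.optimize import least_squares
# disc outline fit & tray & scraper masks
c=cam("top"); 
for n in ("top","scene"):
    c=cam(n)
    for l in ("hub","tray","scraper_c"):
        ds=arm.cut_out(n,l)
        if not ds: print(n,l,"none"); continue
        m=ds[0]["mask"].astype(np.uint8); print(n,l,round(ds[0]["conf"],2),m.sum(),np.round(ds[0]["position"],1))
        ct=max(cv2.findContours(m,0,1)[0],key=cv2.contourArea)[:,0].astype(float)
        if l=="hub":
            P=np.array([at_z(c,p,.07)[:2] for p in ct])
            s=least_squares(lambda q:np.hypot(*(P-q[:2]).T)-q[2],[.545,.042,.13],loss="soft_l1",f_scale=.002); print("disc",s.x)
        else:
            z=.045 if l=="tray" else .085
            P=np.array([at_z(c,p,z)[:2]*1000 for p in ct],np.float32); print("rect z",z,cv2.minAreaRect(P))
            if l=="scraper_c":
                P=np.array([at_z(c,p,0.049)[:2]*1000 for p in ct],np.float32); print("rect .049",cv2.minAreaRect(P),cv2.boxPoints(cv2.minAreaRect(P)).tolist())
c=cam("top"); save(c,"scr.png",(400,150,480,230),7)
E
```

```text
hub [0.5453 0.041 ] theta 55.102453693109254 phi 181.01295728935128
{('top', 'hub'): [-0.2, 0.4], ('top', 'back'): [-1.5, 2.1], ('top', 'opening'): [-0.6, 1.7], ('top', 'dowel'): [3.4, -0.3], ('top', 'mouth'): [-3.9, 0.4], ('top', 'tray'): [0.5, -2.1], ('scene', 'hub'): [0.5, -2.6], ('scene', 'back'): [-0.7, -1.7], ('scene', 'opening'): [-0.7, 0.3], ('scene', 'dowel'): [0.9, 0.6], ('scene', 'mouth'): [-4.0, 2.3], ('scene', 'tray'): [0.0, 2.6]}
dowel [ 0.6339 -0.0208  0.105 ]
top hub 0.92 5712 [294.1 174. ]
disc [0.5473 0.0391 0.1294]
top tray 0.59 2813 [297.  236.7]
rect z 0.045 ((371.7191162109375, 36.50245666503906), (140.4156951904297, 200.99058532714844), 0.4784022271633148)
top scraper_c 0.84 500 [439.6 185.1]
rect z 0.085 ((507.877685546875, -389.7961120605469), (112.25320434570312, 46.78728485107422), 38.30757522583008)
rect .049 ((511.8817138671875, -399.755859375), (115.47207641601562, 48.12895965576172), 38.307586669921875) [[451.6593933105469, -416.66217041015625], [481.4937438964844, -454.4287109375], [572.10400390625, -382.84954833984375], [542.2696533203125, -345.0830078125]]
scene hub 0.78 8909 [334.2 236.1]
disc [0.5495 0.0409 0.1318]
scene tray 0.81 2138 [372.2 181.3]
rect z 0.045 ((373.5661315917969, 41.37485885620117), (139.71180725097656, 206.2502899169922), 0.7213447690010071)
scene scraper_c 0.92 621 [180.9 173.9]
rect z 0.085 ((550.6177368164062, -355.28631591796875), (182.48458862304688, 34.01023864746094), 45.24470901489258)
rect .049 ((520.5071411132812, -388.77374267578125), (192.94837951660156, 35.96040725708008), 45.244728088378906) [[439.8134765625, -444.6225280761719], [465.3497314453125, -469.9415588378906], [601.2008056640625, -332.9249572753906], [575.66455078125, -307.6059265136719]]
```

View pics/scr.png

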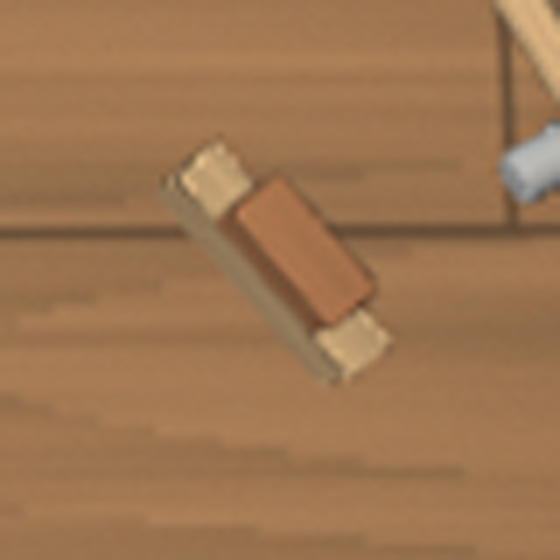

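```bash
python3 - <<'E'
from h import *
c=cam("top")
print("dowel top",at_z(c,(315,141.5),.125),"grip",at_z(c,(443.3,185.7),.085))
f=lambda q:at_z(c,(400+q[0]/7,150+q[1]/7),.085)
P=np.array([f(q) for q in [(283,175),(375,285),(325,325),(232,218)]])*1000
print(P, cv2.minAreaRect(P[:,:2].astype(np.float32)))
print(proj(c,(.6363,-.022,.125)))
E
```

```text
dowel top [ 0.63531572 -0.02362111  0.125     ] grip [ 0.50831683 -0.40107304  0.085     ]
[[ 540.26901697 -393.58788856   85.        ]
 [ 493.14538367 -431.38253716   85.        ]
 [ 476.39787912 -409.34908559   85.        ]
 [ 522.12690069 -371.12560461   85.        ]] ((507.7010803222656, -401.3345031738281), (60.40720748901367, 28.873716354370117), 38.92683410644531)
[314.43361616 141.17061592]
```

```bash
python3 -m pendant '[[[0.05,0.066,0],-2,0],[[0.1,0.132,0],-4,0],[[0.15,0.198,0],-6,0],[[0.2,0.264,0],-8,0],[[0.25,0.33,0],-10,0],[[0.29,0.386,0],-11.7,0],[[0.33,0.439,0],-11.7,0],[[0.363,0.482,-0.02],-11.7,0]]' 40; python3 -m pendant '[[[0.033,0.045,-0.03],0,0],[[0.033,0.045,-0.04],0,0],[[0.033,0.045,-0.04],0,0]]'
```

```text
clock: 3.85
tool_pos: [0.534, -0.1607, 0.2251]
tcp_rot: [0.0, 0.954, -0.3, 0.001]
contact_force: [0.7, -0.1, -0.0]
finger_gap: 0.0853
clock: 4.22
tool_pos: [0.5644, -0.117, 0.1834]
tcp_rot: [0.0, 0.954, -0.299, -0.001]
contact_force: [0.3, -0.3, -0.2]
finger_gap: 0.0851
```

```bash
python3 -m pendant '[[[0.036,0.047,0],0,0],[[0.072,0.094,0],0,0],[[0.072,0.094,0],0,0],[[0.072,0.094,-0.03],0,0],[[0.072,0.094,-0.06],0,0],[[0.072,0.094,-0.088],0,0],[[0.072,0.094,-0.088],0,0]]'; python3 - <<'E'
from h import *
c=cam("wrist"); save(c,"w1.png")
E
```

```text
clock: 5.1
tool_pos: [0.6349, -0.0251, 0.095]
tcp_rot: [0.001, 0.954, -0.301, -0.002]
contact_force: [-0.4, -0.2, 0.7]
finger_gap: 0.0854
```

View pics/w1.png

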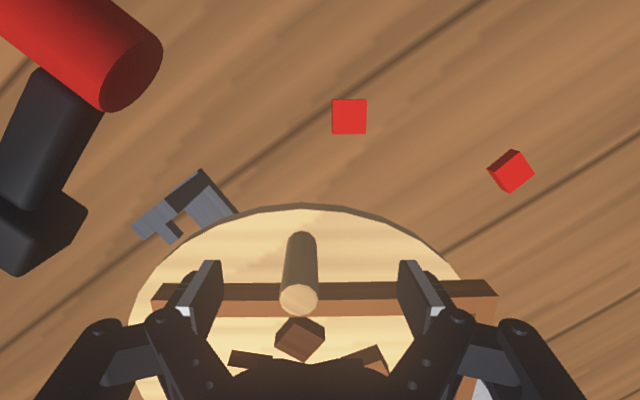

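The dowel (300,270) stands between the open pads, nearly centred. I'm closing on it.

```bash
python3 -m pendant '[[[0,0,0],0,1],[[0,0,0],0,1],[[0,0,0],0,1],[[0,0,0],0,1],[[0,0,0],0,1]]' 40; python3 - <<'E'
import numpy as np
h=np.array([.5475,.0395]);from h import arm
p=arm.sense()["tool_pos"][:2];r=p-h;a0=np.degrees(np.arctan2(r[1],r[0]));R=np.hypot(*r);print(R,a0,"final",a0+125.2)
for call in range(0,3):
  pts=[(R*np.cos(t),R*np.sin(t)) for t in np.radians(a0+np.array([0]+list(np.arange(1,9)*5.5))+44*call)]
  for q in pts[1:]: print(np.round(np.array(q)-pts[0],3).tolist())
  print()
E
```

```text
clock: 5.78
tool_pos: [0.638, -0.0231, 0.0971]
tcp_rot: [-0.0, 0.954, -0.3, 0.001]
contact_force: [-1.1, 0.4, 5.3]
finger_gap: 0.0169
0.10998833290768353 -34.667841724476865 final 90.53215827552313
[0.006, 0.009]
[0.01, 0.018]
[0.014, 0.028]
[0.017, 0.038]
[0.019, 0.049]
[0.019, 0.059]
[0.019, 0.07]
[0.018, 0.08]

[-0.002, 0.01]
[-0.005, 0.02]
[-0.01, 0.03]
[-0.015, 0.039]
[-0.02, 0.048]
[-0.027, 0.056]
[-0.035, 0.064]
[-0.043, 0.07]

[-0.009, 0.006]
[-0.018, 0.011]
[-0.028, 0.015]
[-0.038, 0.018]
[-0.048, 0.02]
[-0.059, 0.022]
[-0.069, 0.022]
[-0.08, 0.021]
```

```bash
python3 -m pendant '[[[0.006,0.009,0],1.1,1],[[0.01,0.018,0],2.2,1],[[0.014,0.028,0],3.3,1],[[0.017,0.038,0],4.4,1],[[0.019,0.049,0],5.5,1],[[0.019,0.059,0],6.6,1],[[0.019,0.07,0],7.7,1],[[0.018,0.08,0],8.8,1]]'; python3 -m pendant '[[[-0.002,0.01,0],1.1,1],[[-0.005,0.02,0],2.2,1],[[-0.01,0.03,0],3.3,1],[[-0.015,0.039,0],4.4,1],[[-0.02,0.048,0],5.5,1],[[-0.027,0.056,0],6.6,1],[[-0.035,0.064,0],7.7,1],[[-0.043,0.07,0],8.8,1]]'; python3 fit.py
```

```text
clock: 6.78
tool_pos: [0.6572, 0.0569, 0.0972]
tcp_rot: [0.0, 0.997, 0.081, 0.002]
contact_force: [2.0, -0.2, 4.4]
finger_gap: 0.0167
clock: 7.78
tool_pos: [0.6153, 0.1287, 0.0972]
tcp_rot: [0.0, 0.894, 0.448, 0.003]
contact_force: [4.9, 5.7, -0.1]
finger_gap: 0.0169
hub [0.5442 0.0395] theta 142.1921959646212 phi 179.4776262605015
{('top', 'hub'): [2.2, 3.1], ('top', 'back'): [-0.5, 1.2], ('top', 'opening'): [-1.0, -0.1], ('top', 'dowel'): [0.5, 0.3], ('top', 'mouth'): [-0.1, -0.8], ('top', 'tray'): [-1.3, -0.4], ('scene', 'hub'): [1.7, -3.7], ('scene', 'back'): [110.5, 76.1], ('scene', 'dowel'): [-3.6, -1.5], ('scene', 'mouth'): [-1.6, 1.8], ('scene', 'tray'): [-0.5, 2.0]}
dowel [0.6104 0.1248 0.105 ]
```

```bash
python3 -m pendant '[[[-0.0086,0.006,0],1.07,1],[[-0.0178,0.011,0],2.14,1],[[-0.0273,0.0152,0],3.2,1],[[-0.0373,0.0186,0],4.27,1],[[-0.0474,0.021,0],5.34,1],[[-0.0578,0.0224,0],6.4,1],[[-0.068,0.0228,0],7.48,1],[[-0.068,0.0228,0],7.48,1]]'; python3 fit.py; python3 - <<'E'
from h import *
c=cam("top"); save(c,"t2.png",(230,120,370,260),4)
E
```

```text
clock: 9.48
tool_pos: [0.5449, 0.1518, 0.0971]
tcp_rot: [-0.0, 0.704, 0.711, 0.002]
contact_force: [-0.0, 8.1, 3.7]
finger_gap: 0.0166
hub [0.5445 0.0415] theta 180.17400710117764 phi 181.9717895945918
{('top', 'hub'): [0.6, -0.1], ('top', 'back'): [-2.9, 1.7], ('top', 'opening'): [-1.3, 2.4], ('top', 'dowel'): [-0.1, 2.9], ('top', 'mouth'): [0.8, 2.0], ('top', 'tray'): [-1.5, -1.4], ('scene', 'hub'): [8.5, 12.9], ('scene', 'back'): [-4.5, 0.1], ('scene', 'opening'): [-0.4, -0.1], ('scene', 'dowel'): [-2.3, 0.2], ('scene', 'mouth'): [-1.2, 0.2], ('scene', 'tray'): [-0.1, 1.7]}
dowel [0.5441 0.1495 0.105 ]
```

View pics/t2.png

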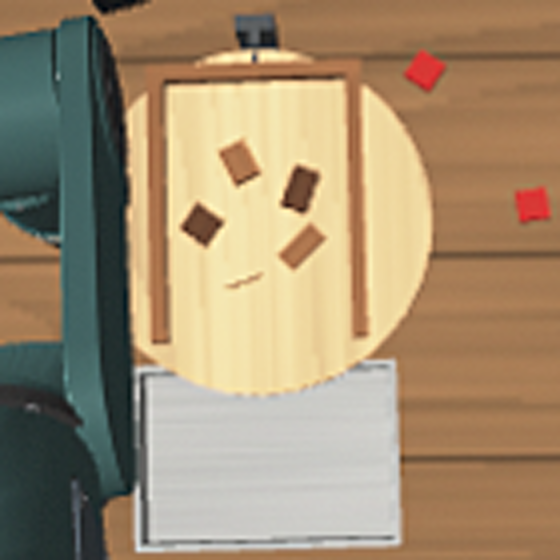

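The dark line (255,58) meets the pointer, and the battens run parallel to the tray sides to within about half a degree. I'm releasing and going to the scraper.

```bash
python3 -m pendant '[[[0,0,0],0,0.75],[[0,0,0],0,0.6],[[0,0,0],0,0],[[0,0,0],0,0],[[0,0,0.03],0,0],[[0,0,0.08],0,0],[[0,0,0.12],0,0],[[0,-0.05,0.12],-1,0]]'; python3 -m pendant '[[[-0.005,-0.06,0],-2,0],[[-0.01,-0.12,0],-4,0],[[-0.015,-0.18,0],-6,0],[[-0.02,-0.24,0],-8,0],[[-0.025,-0.3,0],-9.2,0],[[-0.03,-0.36,0],-9.2,0],[[-0.03,-0.42,0],-9.2,0],[[-0.035,-0.48,0],-9.2,0]]'
```

```text
clock: 11.22
tool_pos: [0.5474, 0.1014, 0.2203]
tcp_rot: [0.002, 0.734, 0.68, 0.003]
contact_force: [1.3, 0.1, -1.1]
finger_gap: 0.0857
clock: 12.22
tool_pos: [0.5091, -0.3825, 0.2163]
tcp_rot: [0.0, 0.941, 0.338, 0.0]
contact_force: [0.8, -0.6, 0.8]
finger_gap: 0.0853
```

```bash
python3 -m pendant '[[[-0.001,-0.0185,0],0,0],[[-0.001,-0.0185,-0.06],0,0],[[-0.001,-0.0185,-0.09],0,0],[[-0.001,-0.0185,-0.09],0,0]]'; python3 fit.py; python3 - <<'E'
from h import *
c=cam("wrist"); t=cam("top")
a=c["img"]; b=cv2.resize(t["img"][120:260,230:370],(400,400),interpolation=2)
cv2.imwrite("pics/w3.png",cv2.resize(np.hstack([a,b])[:,:,::-1],None,fx=.76,fy=.76,interpolation=3))
d=cv2.resize(t["img"][120:260,230:370],(560,560),interpolation=2); cv2.imwrite("pics/t3.png",d[:,:,::-1])
E
```

```text
clock: 12.72
tool_pos: [0.5066, -0.3964, 0.1236]
tcp_rot: [-0.003, 0.941, 0.338, -0.001]
contact_force: [-0.5, 0.8, 0.9]
finger_gap: 0.0851
hub [0.5439 0.0448] theta 182.16397361027342 phi 183.5569191950197
{('top', 'hub'): [0.2, -0.9], ('top', 'back'): [-3.6, 4.9], ('top', 'opening'): [-1.1, 1.2], ('top', 'dowel'): [0.2, -2.0], ('top', 'mouth'): [-1.4, -0.2], ('top', 'tray'): [0.3, -2.6], ('scene', 'hub'): [-140.6, -28.7], ('scene', 'back'): [0.5, -1.7], ('scene', 'opening'): [-1.3, -2.6], ('scene', 'dowel'): [2.3, 1.9], ('scene', 'mouth'): [2.7, 1.7], ('scene', 'tray'): [-5.3, -1.2]}
dowel [0.5398 0.1527 0.105 ]
```

View pics/w3.png

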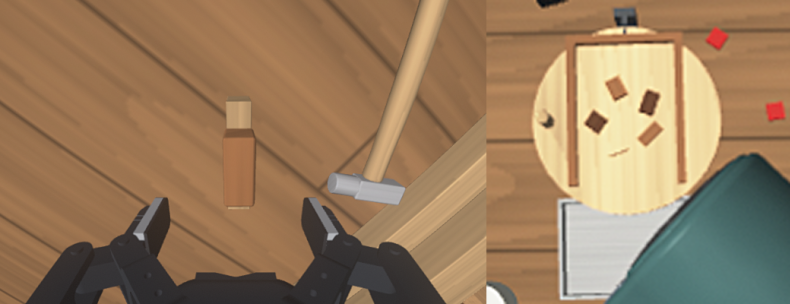

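```bash
python3 - <<'E'
from h import *
c=cam("wrist"); ctr=np.array([.508,-.401]);a=np.radians(39.5);y=np.array([np.cos(a),np.sin(a)]);x=np.array([y[1],-y[0]])
for s in (-1,1):
  for t in (-1,1):
    print(s,t,"grip top",proj(c,[*(ctr+s*.014*x+t*.033*y),.085])*.76,"blade top",proj(c,[*(ctr+s*.012*x+t*.058*y),.049])*.76)
E
```

```text
-1 -1 grip top [221.73273037 209.03607049] blade top [225.79249212 210.43027069]
-1 1 grip top [220.1771884 139.3943981] blade top [224.14969788 102.83611361]
1 -1 grip top [252.42053844 209.02624289] blade top [247.75691943 210.42385124]
1 1 grip top [254.40474223 139.39903191] blade top [249.9444932  102.84548251]
```

```bash
python3 -m pendant '[[[0.002,0.002,-0.03],0,0],[[0.002,0.002,-0.055],0,0],[[0.002,0.002,-0.075],0,0],[[0.002,0.002,-0.075],0,0],[[0.002,0.002,-0.075],0,0.6]]'; python3 -m pendant '[[[0,0,0],0,0.8],[[0,0,0],0,1],[[0,0,0],0,1],[[0,0,0],0,1],[[0,0,0],0,1]]' 70;
```

```text
clock: 14.2
tool_pos: [0.5108, -0.3973, 0.052]
tcp_rot: [0.0, 0.941, 0.338, 0.0]
contact_force: [-0.5, 0.7, -0.4]
finger_gap: 0.0699
clock: 14.82
tool_pos: [0.5109, -0.3974, 0.0523]
tcp_rot: [0.001, 0.941, 0.338, 0.0]
contact_force: [-0.7, 0.5, 6.4]
finger_gap: 0.0271
```

```bash
python3 -m pendant '[[[0,0,0.04],0,1],[[0,0,0.09],0,1],[[0,0,0.13],0,1],[[0.015,0.055,0.13],1.3,1],[[0.03,0.11,0.13],2.7,1],[[0.045,0.165,0.13],4,1],[[0.06,0.22,0.13],5.4,1],[[0.075,0.275,0.13],6.7,1]]'; python3 -m pendant '[[[0.015,0.05,0],1.2,1],[[0.03,0.1,0],2.4,1],[[0.044,0.15,0],3.4,1],[[0.044,0.162,0],3.4,1],[[0.044,0.162,0],3.4,1],[[0.044,0.162,0],3.4,1]]'; python3 - <<'E'
from h import *
t=cam("top"); s=cam("scene")
d=np.hstack([cv2.resize(t["img"][120:260,230:370],(400,400),interpolation=2),cv2.resize(s["img"][80:300,220:440],(400,400),interpolation=2)]); cv2.imwrite("pics/t4.png",d[:,:,::-1])
for n,c in(("top",t),("scene",s)):
  for l in ("chip0_c","chip1_c","chip2_c","chip3_c","chip4_c"):
    for q in arm.place_of(n,l)[:1]: print(n,l,round(q["conf"],2),at_z(c,q["position"],.077)[:2])
E
```

```text
clock: 15.82
tool_pos: [0.5852, -0.12, 0.181]
tcp_rot: [-0.0, 0.803, 0.596, -0.0]
contact_force: [1.2, -0.1, -1.2]
finger_gap: 0.0272
clock: 16.58
tool_pos: [0.6289, 0.0387, 0.1811]
tcp_rot: [-0.0, 0.708, 0.707, -0.001]
contact_force: [0.1, 0.5, -1.8]
finger_gap: 0.0269
top chip0_c 0.44 [0.56818644 0.00573608]
top chip1_c 0.52 [0.59069671 0.05031428]
top chip2_c 0.53 [ 0.55353293 -0.1621765 ]
top chip4_c 0.6 [ 0.52198961 -0.00344218]
scene chip1_c 0.43 [0.59600625 0.05292842]
scene chip2_c 0.69 [0.54033628 0.08320935]
scene chip3_c 0.52 [0.50055433 0.04604828]
```

View pics/t4.png

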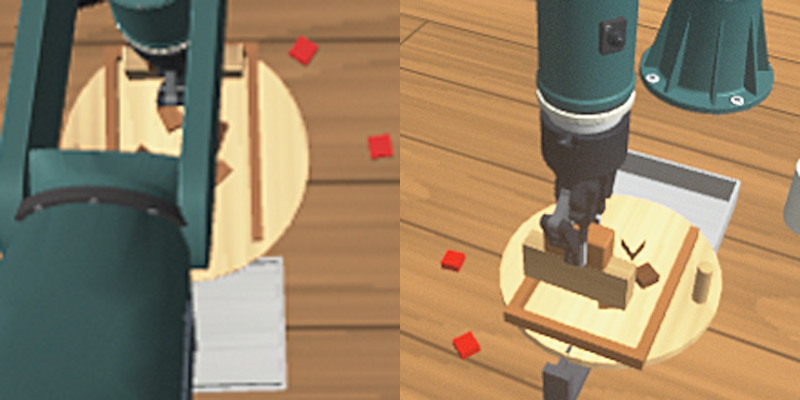

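```bash
python3 - <<'E'
from h import *
c=cam("top")
for q in ((273.75,140),(315.75,140)): print(at_z(c,q,.178))
for l in ("scraper_c",):
    for n in ("top","scene"):
        c=cam(n)
        for d in arm.place_of(n,l)[:1]: print(n,d["conf"],at_z(c,d["position"],.129+.0425))
c=cam("top")
print([at_z(c,(230+x*.35,120+y*.35),.088) for x,y in ((118,90),(248,90))])  # batten inner tops approx
print([proj(c,(.633,.0395+s*.068,.088)) for s in (-1,1)])
E
```

```text
[0.62939604 0.08930649 0.178     ]
[ 0.62784845 -0.0265428   0.178     ]
top 0.51 [0.62696131 0.03380362 0.1715    ]
scene 0.63 [0.6329252  0.03810564 0.1715    ]
[array([0.61501192, 0.10673763, 0.088     ]), array([ 0.61329119, -0.02811122,  0.088     ])]
[array([316.87128251, 144.94312853]), array([271.05676973, 145.53469767])]
```

```bash
python3 -m pendant '[[[0.004,0.005,0],0,1],[[0.004,0.005,-0.015],0,1],[[0.004,0.005,-0.03],0,1],[[0.004,0.005,-0.03],0,1]]'; python3 - <<'E'
from h import *
s=cam("scene"); cv2.imwrite("pics/s5.png",cv2.resize(s["img"][160:290,250:430],None,fx=4,fy=4,interpolation=2)[:,:,::-1])
E
```

```text
clock: 17.98
tool_pos: [0.6315, 0.0452, 0.1489]
tcp_rot: [-0.002, 0.707, 0.707, -0.002]
contact_force: [0.1, 0.6, -1.8]
finger_gap: 0.0273
```

View pics/s5.png

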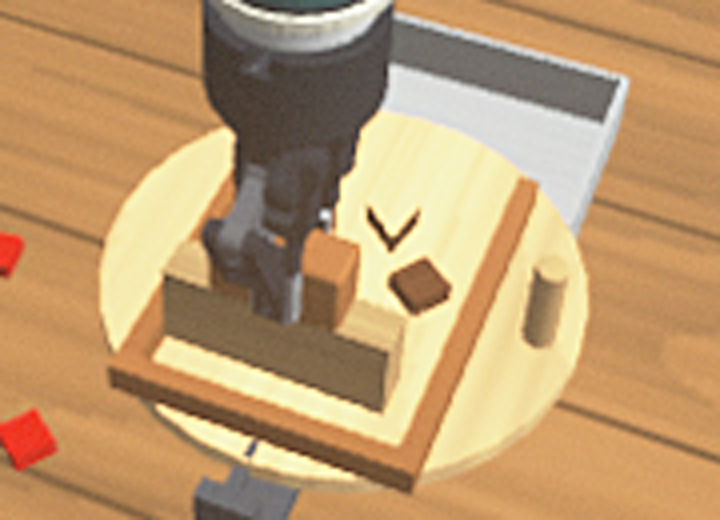

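```bash
python3 - <<'E'
from h import *
c=cam("scene")
for q in ((165,330),(382,411)): print(at_z(c,(250+q[0]/4,160+q[1]/4),.097))
for q in ((150,358),(403,438)): print("back inner top corners",at_z(c,(250+q[0]/4,160+q[1]/4),.07))
for q in ((160,297),(535,185),(411,476),(108,366)): print(at_z(c,(250+q[0]/4,160+q[1]/4),.088))
E
```

```text
[ 0.64089519 -0.01489864  0.097     ]
[0.64190768 0.10025141 0.097     ]
back inner top corners [ 0.64120396 -0.0243078   0.07      ]
back inner top corners [0.63363924 0.10977342 0.07      ]
[ 0.61640221 -0.03046271  0.088     ]
[0.45963969 0.11985522 0.088     ]
[0.66438931 0.12404233 0.088     ]
[ 0.66637212 -0.03366096  0.088     ]
```

```bash
python3 -m pendant '[[[0.003,0.001,-0.008],0,1],[[0.003,0.001,-0.016],0,1],[[0.003,0.001,-0.022],0,1],[[0.003,0.001,-0.025],0,1],[[0.003,0.001,-0.025],0,1]]'
```

```text
clock: 18.7
tool_pos: [0.6362, 0.0461, 0.1261]
tcp_rot: [-0.0, 0.707, 0.707, -0.0]
contact_force: [-0.2, -0.3, -1.3]
finger_gap: 0.0272
```

```bash
python3 -m pendant '[[[0,0,-0.001],0,1],[[0,0,-0.002],0,1],[[0,0,-0.002],0,1]]'
```

```text
clock: 19.08
tool_pos: [0.6364, 0.0461, 0.1244]
tcp_rot: [-0.0, 0.707, 0.707, -0.0]
contact_force: [0.1, 0.6, -1.8]
finger_gap: 0.0272
```

```bash
python3 -m pendant '[[[-0.01,0,0],0,1],[[-0.02,0,0],0,1],[[-0.03,0,0],0,1],[[-0.04,0,0],0,1],[[-0.05,0,0],0,1],[[-0.06,0,0],0,1],[[-0.07,0,0],0,1],[[-0.08,0,0],0,1]]';python3 -m pendant '[[[-0.01,0,0],0,1],[[-0.02,0,0],0,1],[[-0.03,0,0],0,1],[[-0.04,0,0],0,1],[[-0.05,0,0],0,1],[[-0.06,0,0],0,1],[[-0.07,0,0],0,1],[[-0.08,0,0],0,1]]'; python3 - <<'E'
from h import *
s=cam("scene"); cv2.imwrite("pics/s6.png",cv2.resize(s["img"][130:290,250:430],None,fx=3,fy=3,interpolation=2)[:,:,::-1])
E
```

```text
clock: 20.08
tool_pos: [0.5559, 0.0461, 0.1244]
tcp_rot: [0.0, 0.707, 0.707, 0.0]
contact_force: [1.5, -0.3, -1.4]
finger_gap: 0.0272
clock: 21.08
tool_pos: [0.4758, 0.0461, 0.1244]
tcp_rot: [0.0, 0.707, 0.707, 0.0]
contact_force: [-0.5, 0.1, -1.8]
finger_gap: 0.0271
```

View pics/s6.png

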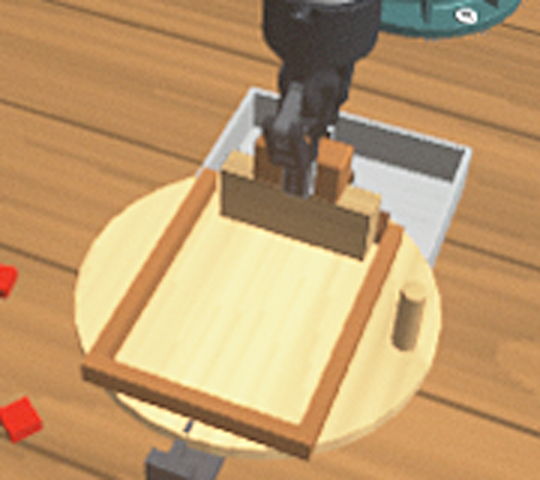

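```bash
python3 -m pendant '[[[-0.01,0,0],0,1],[[-0.02,0,0],0,1],[[-0.03,0,0],0,1],[[-0.04,0,0],0,1],[[-0.05,0,0],0,1],[[-0.06,0,0],0,1],[[-0.072,0,0],0,1],[[-0.072,0,0],0,1]]'; python3 - <<'E'
from h import *
s=cam("scene"); t=cam("wrist"); cv2.imwrite("pics/s7.png",np.hstack([cv2.resize(s["img"][130:250,280:400],(400,400),interpolation=2),cv2.resize(t["img"],(400,250))[:, :].repeat(1,0) if 0 else np.vstack([cv2.resize(t["img"],(400,250)),np.zeros((150,400,3),np.uint8)])])[:,:,::-1])
E
```

```text
clock: 22.12
tool_pos: [0.4028, 0.0462, 0.1242]
tcp_rot: [-0.001, 0.707, 0.707, -0.001]
contact_force: [0.5, -1.0, -1.6]
finger_gap: 0.0271
```

View pics/s7.png

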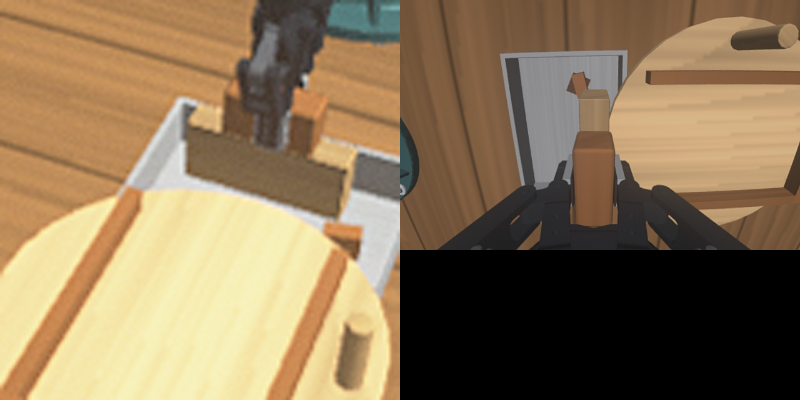

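```bash
python3 -m pendant '[[[0,0,0.04],0,1],[[0,0,0.07],0,1],[[0.015,-0.055,0.07],0,1],[[0.03,-0.11,0.07],0,1],[[0.045,-0.165,0.07],0,1],[[0.06,-0.22,0.07],0,1],[[0.075,-0.28,0.07],0,1],[[0.09,-0.335,0.07],0,1]]'; python3 -m pendant '[[[0.007,-0.05,0],0,1],[[0.007,-0.07,-0.04],0,1],[[0.007,-0.07,-0.09],0,1],[[0.007,-0.07,-0.12],0,1],[[0.007,-0.07,-0.13],0,1],[[0.007,-0.07,-0.13],0,1]]'; python3 - <<'E'
from h import *
s=cam("scene"); t=cam("top"); cv2.imwrite("pics/s8.png",np.hstack([cv2.resize(s["img"][130:270,270:410],(400,400),interpolation=2),cv2.resize(t["img"][140:280,230:370],(400,400),interpolation=2)])[:,:,::-1])
E
```

```text
clock: 23.22
tool_pos: [0.4952, -0.2915, 0.1943]
tcp_rot: [0.0, 0.707, 0.707, 0.0]
contact_force: [0.8, -0.5, -2.4]
finger_gap: 0.0273
clock: 23.98
tool_pos: [0.5017, -0.3591, 0.0642]
tcp_rot: [-0.0, 0.707, 0.707, -0.0]
contact_force: [-1.2, -0.7, -1.9]
finger_gap: 0.0269
```

View pics/s8.png

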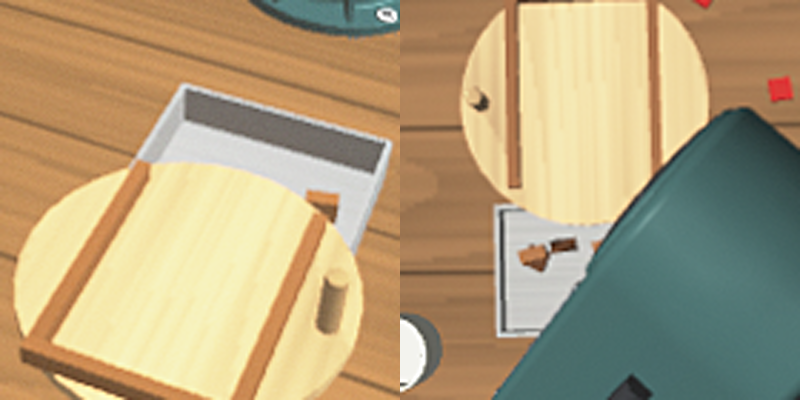

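```bash
python3 -m pendant '[[[0,0,-0.006],0,1],[[0,0,-0.0115],0,1],[[0,0,-0.0115],0,1],[[0,0,-0.0115],0,0.7],[[0,0,-0.0115],0,0.4],[[0,0,-0.0115],0,0],[[0,0,-0.0115],0,0],[[0,0,-0.0115],0,0]]'; python3 -m pendant '[[[0,0,0.03],0,0],[[0,0,0.08],0,0],[[0,0,0.14],0,0],[[0,-0.06,0.16],0,0],[[0,-0.12,0.16],0,0],[[-0.04,-0.18,0.16],0,0],[[-0.1,-0.2,0.16],0,0],[[-0.15,-0.2,0.16],0,0]]'; python3 -m pendant '[[[-0.04,0,0],0,0],[[-0.08,0,0],0,0],[[-0.08,0,0],0,0]]'; python3 look.py top,scene z;python3 fit.py; python3 -c "
import cv2,numpy as np
a=cv2.imread('pics/z_top.png'); b=cv2.imread('pics/z_scene.png')
a=cv2.resize(a[120:290,180:460],(790,480),interpolation=2)
cv2.imwrite('pics/z1.png',a)"
```

```text
clock: 25.08
tool_pos: [0.5015, -0.3589, 0.053]
tcp_rot: [0.0, 0.707, 0.707, -0.0]
contact_force: [0.9, -0.1, 0.0]
finger_gap: 0.0853
clock: 26.08
tool_pos: [0.3495, -0.561, 0.2124]
tcp_rot: [0.0, 0.707, 0.707, -0.0]
contact_force: [-0.4, -1.1, -0.1]
finger_gap: 0.0851
clock: 26.45
tool_pos: [0.2686, -0.5587, 0.2129]
tcp_rot: [-0.001, 0.708, 0.706, -0.0]
contact_force: [0.7, 0.3, -0.3]
finger_gap: 0.0851
top [ 0.3682 -0.0425  1.3404]
hub 0.91 [295.4 177.2] [0.5398 0.0367]
hub 0.31 [276.3 228.5] [0.3875 0.094 ]
back 0.9 [294.3 140.2] [0.6522 0.0395]
opening 0.65 [297.9 217.7] [0.4189 0.0298]
dowel 0.91 [256.5 173.1] [0.5485 0.1479]
dowel 0.5 [296.1 235.7] [0.3659 0.0333]
mouth 0.98 [295.2 218.2] [0.4175 0.0378]
tray 0.61 [297.7 235.1] [0.3675 0.0348]
tray 0.53 [202.6 217.8] [0.4239 0.335 ]
scraper_c 0.68 [427.7 193.4] [ 0.4899 -0.3643]
can 0.77 [203.2 175. ] [0.56   0.3349]
can 0.52 [276.5 229.3] [0.3861 0.1009]
offcut 0.97 [205.  218.5] [0.4216 0.3273]
mug 0.7 [230.2 265.6] [0.2739 0.2464]
chip0_c 0.45 [316.6 224.8] [ 0.3972 -0.0254]
chip1_c 0.54 [281.3 229.2] [0.3852 0.0785]
chip2_c
[... 818 characters left out ...]
5 [444.9 202.5] [0.3791 0.2412]
chip1_c 0.53 [379.6 203.3] [0.4438 0.1067]
chip2_c 0.64 [247.6 224.5] [ 0.622  -0.1289]
chip2_c 0.47 [257.1 269.4] [ 0.7132 -0.0526]
chip4_c 0.72 [356.7 187.2] [0.4157 0.0416]
chip4_c 0.52 [468.  295.8] [0.6043 0.3294]
hub [0.5439 0.0434] theta 181.51729848204107 phi 182.06064992531992
{('top', 'hub'): [-3.2, -2.9], ('top', 'opening'): [-1.9, 3.5], ('top', 'dowel'): [0.8, 1.0], ('top', 'mouth'): [-1.2, 0.1], ('top', 'tray'): [-2.1, -2.1], ('scene', 'hub'): [0.7, -2.4], ('scene', 'back'): [-0.1, -1.3], ('scene', 'opening'): [-1.0, 0.2], ('scene', 'dowel'): [0.2, 1.2], ('scene', 'mouth'): [-1.4, -0.2], ('scene', 'tray'): [-1.2, 2.1]}
dowel [0.5411 0.1513 0.105 ]
```

View pics/z1.png

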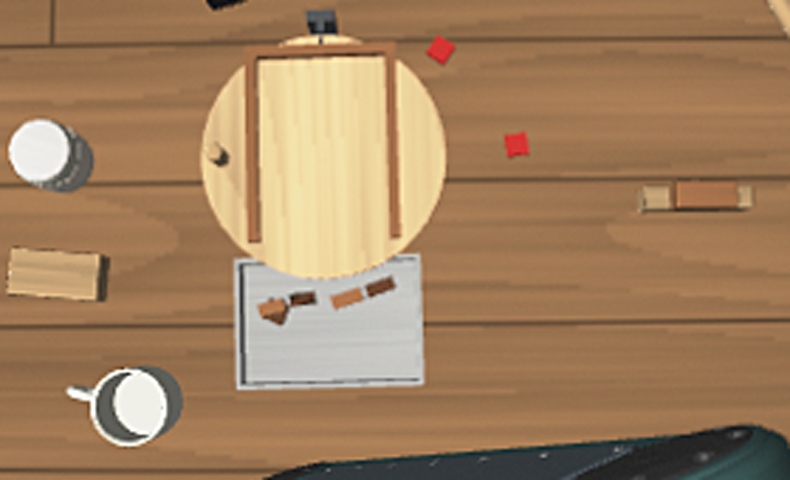

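The disc is empty and the block is back on the bench at (695,196). I can tell four chips apart in the tray, plus a possible pair at (270,308). I've used up my pictures, so I'll count the chips by colour.

```bash
python3 - <<'E'
from h import *
im=cv2.imread("pics/z_top.png"); ox,oy=180,120; f=280/790
hsv=cv2.cvtColor(im,cv2.COLOR_BGR2HSV)
x0,x1,y0,y1=266,328,216,254
m=(hsv[...,1]>50).astype(np.uint8); s=np.zeros_like(m); s[y0:y1,x0:x1]=m[y0:y1,x0:x1]
n,lab,st,ce=cv2.connectedComponentsWithStats(s,connectivity=4)
for i in range(1,n): print(st[i],ce[i].round(1))
print("rows/cols V/S around cluster")
for y in range(222,236): print(y," ".join(f"{hsv[y,x,0]:2d}/{hsv[y,x,1]:3d}/{hsv[y,x,2]:3d}" for x in range(269,286)))
o=cv2.cvtColor(cv2.imread("pics/a_top.png"),cv2.COLOR_BGR2HSV)
print("tri orig side/top:",[o[166,x].tolist() for x in range(283,292)],"disc",o[170,280],"chips",o[179,282],o[188,294],o[163,301],o[179,308])
E
```

```text
[281 216  27   3  59] [294.  216.7]
[310 218  10   7  43] [314.4 221.1]
[297 222  12   8  58] [302.4 225.2]
[271 223  21  12 105] [279.7 228.3]
rows/cols V/S around cluster
222 24/  6/200 18/  6/200 18/  6/200 20/  8/201 25/  8/201 38/  5/200 23/  5/200 24/  6/201 30/  5/200 24/  6/201 24/  6/201 30/  5/201 23/  5/201 24/  6/203 36/  6/205 15/  5/208 30/  4/209
223 18/  6/200 25/  8/200 24/  6/199 30/  5/199 24/  6/199 38/  5/198 38/  5/200 30/  6/199 38/  5/199 30/  5/198 30/  5/199 23/  5/199 38/  5/201 36/  6/206 38/  5/203 21/ 10/173 13/ 15/156
224 30/  5/196 30/  5/196 25/  8/197 23/  5/197 30/  5/196 40/  4/199 50/  4/201 60/  4/202 60/  4/201 75/  5/200 83/  5/201 60/  4/202 50/  4/194 23/  7/155 15/ 14/107 14/ 37/ 90 12/ 68/ 82
225 24/  7/193 30/  5/192 38/  5/192 40/  4/193 60/  3/195 60/  3/193 15/ 18/168 11/ 27/153 24/  7/183 14/ 25/193 13/ 50/182 14/ 30/176 68/  5/197 17/ 16/140 11/232/ 45 10/161/ 65 11/156/ 77
226 30/  4/198 30/  4/200 60/  3/203 90/  6/205 83/  5/205 15/ 27/189 11/ 90/153 11/130/143 11/104/179 12/108/182 12/132/166 12/ 78/127 45/  3/172 60/  3/185 12/17
[... 1288 characters left out ...]
11/158/100  9/ 67/103 30/  5/164 30/  5/203 30/  5/197 30/  5/194 30/  7/194
234 30/  5/192 30/  5/193 30/  5/192 30/  4/196 45/  3/198 60/  3/199 38/  5/194 17/ 10/181 14/ 42/150 11/131/113 11/170/ 90 12/ 21/121 50/  4/197 36/  6/198 30/  5/193 30/  5/192 23/  5/192
235 30/  4/194 30/  5/194 30/  7/193 36/  7/195 36/  7/195 36/  6/197 38/  5/199 45/  5/200 35/  8/196 21/ 14/183 14/ 23/167 38/  5/190 30/  4/201 24/  7/196 35/  8/196 30/  5/194 38/  5/197
tri orig side/top: [[22, 85, 246], [17, 102, 226], [15, 107, 209], [16, 106, 194], [16, 106, 163], [15, 106, 159], [15, 105, 173], [18, 95, 229], [20, 91, 235]] disc [ 21  85 240] chips [ 12 140 168] [ 12 133 109] [ 11 134 110] [ 12 139 165]
```

```bash
python3 - <<'E'
from h import *
for n in("top","scene"):
    im=cv2.imread(f"pics/z_{n}.png"); o=cv2.imread(f"pics/a_{n}.png"); h=cv2.cvtColor(im,cv2.COLOR_BGR2HSV); c=cam(n)
    pale=((abs(h[...,0].astype(int)-20)<5)&(h[...,1]>65)&(h[...,1]<115)&(h[...,2]>140)).astype(np.uint8)
    k,l,st,ce=cv2.connectedComponentsWithStats(pale)
    for i in range(1,k):
        if st[i][4]>12: print(n,"pale",st[i],ce[i].round(1),h[l==i].mean(0).round(),at_z(c,ce[i],.012)[:2].round(3))
    poly=np.array([proj(c,(x,y,.07)) for x,y in ((.648,-.02),(.648,.1),(.45,.1),(.43,.04),(.45,-.02))],np.int32)
    m=cv2.fillPoly(np.zeros((400,640),np.uint8),[poly],1)>0
    bad=(m&(h[...,2]<190)).astype(np.uint8); print(n,"dark px in channel",bad.sum(),h[...,2][m].min(),np.argwhere(bad)[:8].tolist())
    d=(cv2.absdiff(im,o).max(2)>45).astype(np.uint8)
    k,l,st,ce=cv2.connectedComponentsWithStats(d)
    for i in range(1,k):
        if st[i][4]>8: print(n,"diff",st[i],ce[i].round(1))
E
```

```text
top pale [ 496   91   53  165 6865] [522.1 171.3] [ 17. 103. 184.] [ 0.561 -0.679]
top pale [442 101  44  65 531] [463.  132.2] [ 17. 102. 199.] [ 0.687 -0.492]
top pale [281 132  25   4  61] [292.9 133.5] [ 19.  91. 224.] [0.687 0.048]
top pale [ 251  140   87   79 4998] [294.6 177.4] [ 21.  86. 236.] [0.547 0.043]
top pale [406 186  11   9  84] [411.2 189.6] [ 17. 103. 182.] [ 0.505 -0.32 ]
top pale [442 186   5   8  35] [444.  189.1] [ 17. 102. 179.] [ 0.506 -0.424]
top pale [182 208  34  19 508] [198.4 216.7] [ 17. 103. 202.] [0.427 0.345]
top pale [626 390   8   6  23] [629.3 392.7] [ 19.  92. 207.] [-0.161 -1.032]
top dark px in channel 0 211 []
top diff [284 132  37  31 406] [304.  145.2]
top diff [254 136  68  90 768] [281.3 185.2]
top diff [296 158  11  10  74] [301.  162.4]
top diff [317 160  21  43 376] [325.2 180.3]
top diff [282 165   9   3  11] [286.2 166.2]
top diff [279 173   7  13  73] [282.  179.4]
top diff [426 172   9   8  39] [429.9 175.6]
top diff [304 175  10   9  73] [308.3 178.9]
top diff [289 182  11  12  80] [293.8 187.5]
top diff [436 182  11   2  21] [440
[... 3338 characters left out ...]
7  22  15  52  91] [365.8  53.1]
scene diff [147  25  23  37 309] [158.6  44.4]
scene diff [175  24  16  25 167] [183.5  34.9]
scene diff [433  26   3  22  29] [434.3  37.1]
scene diff [414  57  16  13  35] [421.9  61.4]
scene diff [176 159  40  35 613] [194.1 177.1]
scene diff [ 320  178   72  106 1376] [353.8 230.1]
scene diff [ 277  186   53   89 1681] [301.6 234. ]
scene diff [375 196  14  25 191] [381.1 206.5]
scene diff [337 206  12  16 154] [342.6 213.7]
scene diff [312 208  17  15 160] [320.  215.3]
scene diff [349 218  11  18 132] [353.7 226.3]
scene diff [314 229  12  13 145] [319.6 234.7]
scene diff [380 235  13  13  76] [385.3 241.7]
scene diff [334 236  15  13  64] [340.8 241.8]
```

```bash
python3 -m pendant '[[[0.04,0.05,0.03],-2,0],[[0.07,0.11,0.06],-4,0],[[0.1,0.17,0.06],-6,0],[[0.11,0.23,0.06],-8,0],[[0.12,0.29,0.06],-10,0],[[0.13,0.35,0.06],-12,0],[[0.135,0.41,0.06],-14,0],[[0.135,0.47,0.06],-16,0]]'; python3 -m pendant '[[[0,0.05,-0.02],-1,0],[[0,0.1,-0.04],-2,0],[[0,0.13,-0.04],-2,0],[[0,0.14,-0.04],-2,0],[[0,0.14,-0.04],-2,0]]'; python3 - <<'E'
from h import *
c=cam("wrist"); cv2.imwrite("pics/wz.png",c["img"][:,:,::-1]); print(c["position"],arm.sense()["clock"])
h=cv2.cvtColor(c["img"],cv2.COLOR_RGB2HSV)
cor=np.array([proj(c,(x,y,.005)) for x,y in ((.305,-.06),(.305,.138),(.438,.138),(.438,-.06))]); print("floor corners",cor.round())
m=cv2.fillPoly(np.zeros((400,640),np.uint8),[cor.astype(np.int32)],1)
s=(m&(h[...,1]>60)).astype(np.uint8)
k,l,st,ce=cv2.connectedComponentsWithStats(s,connectivity=4)
for i in range(1,k):
    if st[i][4]>30: print(st[i],ce[i].round(),"med",np.median(h[l==i],0),at_z(c,ce[i],.012)[:2].round(3))
for j in range(5):
    for d in arm.cut_out("wrist",f"chip{j}_c")[:3]: print(j,round(d["conf"],2),np.round(d["position"]),d["mask"].sum(),at_z(c,d["position"],.012)[:2].round(3))
E
```

```text
clock: 29.85
tool_pos: [0.4065, -0.1168, 0.2732]
tcp_rot: [0.0, 0.995, 0.1, 0.001]
contact_force: [1.2, -0.1, -0.0]
finger_gap: 0.0854
clock: 30.48
tool_pos: [0.4066, 0.0214, 0.2332]
tcp_rot: [0.0, 1.0, 0.017, 0.0]
contact_force: [0.1, -0.3, -0.2]
finger_gap: 0.0855
[0.49077191 0.02479258 0.37673929] 30.525
floor corners [[368. 242.]
 [220. 238.]
 [214. 137.]
 [379. 143.]]
[ 213  137  161   48 4118] [298. 155.] med [ 18.  91. 227.] [0.421 0.036]
[228 171  55  25 764] [253. 181.] med [ 12. 102. 112.] [0.386 0.091]
0 0.83 [345. 164.] 361 [ 0.411 -0.021]
1 0.58 [243. 183.] 416 [0.384 0.104]
2 0.64 [487.  30.] 688 [ 0.566 -0.166]
2 0.53 [250. 190.] 73 [0.375 0.094]
3 0.71 [267. 176.] 292 [0.394 0.074]
4 0.73 [312. 175.] 418 [0.397 0.019]
```

```bash
python3 -c "
from h import *
print(arm.finish_job())"
```

```text
the job is handed in; nothing more can be done
None
```

The job is done and handed in at about 31 s of the 72 s allowed. I turned the disc by its dowel to the tray and swept the chips out with the scraper held about 2 mm above the disc. The block is back on the bench, upright, at about (0.50, −0.36).

**Final checks**
- **Opening:** the disc's dark line meets the pointer, and the keypoint fit puts the opening within about 1° of the tray direction. That fit had outliers, so the pointer and the batten edges are the stronger evidence.
- **Disc:** the space between the battens is empty in both the top and scene pictures.
- **Bystanders:** the can, the offcut and the mug showed no change between the first and last pictures. The red look-alikes also stayed where they were. The forces reported at the end of each move stayed under about 10 N.
- **Chips:** the wrist-camera networks placed all five at separate spots in the tray, but I could not confirm that by eye. In the last picture I viewed, I could tell only four apart. Chip 2 shows as a small patch (0.53 confidence) partly under chip 1, and I could not clearly recognise the triangular chip 3 by its colour. I had no picture views left to look again.

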